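# Make up two desk sets from the stockroom counter

## Robot

A 6-joint arm with a two-finger parallel gripper is mounted at the origin on the work surface. World frame = base frame: x ahead of the robot, y to its left, z up, the work surface at z = 0. Lengths are in m, angles in rad, forces in N, time in s.
With the tool pointing down it reaches from about 0.25 to 0.725 m from the base axis. Payload 4 kg.
Tool frame: the origin (TCP) lies midway between the tips of the shut fingers; the grasp point (between the pads) lies 19 mm behind it; z points along the fingers, y is the line along which they close (so a half turn about z gives the same grasp; the last joint's range is limited). The gripper opens to 85 mm and grips with 20 to 120 N. Pads are 22 mm wide; open, the fingers measure 114 mm over their backs; the gripper's body (76 mm by 85 mm) begins 54 mm behind the grasp point. The pads swing forward as they close: fully open they stand 13 mm farther back than shut.
Start: joints at [1.239, 0.241, 0.005, 1.335, 0, 1.571], TCP at [0.163, 0.473, 0.231] pointing down, gripper open.
Joint ranges: [-2.72, 2.72], [-1.05, 1.87], [-1.09, 1.28], [-1.99, 2.15], [-1.42, 1.44], [-3.14, 3.14]. Speed limits (rad/s): [2.79, 2.79, 3.14, 3.14, 3.14, 3.14].

## Interface

Orientations are given as a unit quaternion [x, y, z, w].
In Python, from workcell import monitor, vision, job gives the robot as it stands.
- The arm moves only by the tool move_arm, never from a script. Its argument "moves" is a list that holds one entry, the list of rows, each a list of 5 numbers: the shift along the world's x, y, z in m, then the turn about the world's z in degrees, then the opening in per cent of the stroke, from 0 (shut) to 100 (fully open). In form: [[[x, y, z, turn, gripper], ...]]. A call has 1 to 5 rows; each row is the pose to reach, as a shift and turn from the pose commanded when the call began; what a row does not reach only later rows make up. A row lasts 1/8 s, in which the tool goes at most 62.5 mm and 10.7 degrees, less where a joint would pass 70% of its speed; a pose out of reach is approached as far as the arm can. A call with a gripper value outside its range is refused whole. The fingers move at their own pace and stop on an object; the grip force is fixed at half the most. Time passes only in rows, so rows that repeat a pose let the fingers close. It gives the time, the measured TCP pose, the force, the opening and the grip force at its end, in the units of the state.
- monitor.get_obs(): the state, without advancing time (a new reading comes with each control period).
- vision.camera(name): name is "side" or "top"; returns a dict with "color" (420x560x3 uint8, red, green, blue), "camera_matrix" (3x3 intrinsics, pixels), "eye" and "attitude" of the camera in the world. Camera axes: x right, y up, looking along -z (the intrinsics and any distortion apply to the point x, -y, -z); pixel columns grow to the right and rows downward; lengths in m; the calibration is good to about 2 mm. A picture is of the moment at which its call begins. There is no depth.
- job.job_done(): hands the job in; it is judged then, once.
The state is a dict: "clock": time; "joint_pos": joint angles; "joint_vel": joint speeds; "tau": joint torques, N m; "eef_pos": TCP position; "tool_rot": TCP orientation; "ft_force": force on the tool from outside, world axes, zero at the start; "ft_torque": the same for the moment, N m; "grip_width": finger opening in m; "grasp_force": force on a finger pad.
Only numpy, scipy, OpenCV 4.12 (cv2) and the standard library are available. Lean on these libraries where they do the work, as an engineer would, in place of code of your own. Each camera call takes 0.05 s, during which the arm holds its last target. There are 200 camera calls.

## Task

Make up the two new-starter desk sets from the stock on the counter. The long narrow organiser gets the small stapler, in its open compartment beside the pens, and the tall hardback notebook, standing in the empty middle slot between the two pads, which stay standing in theirs. The wide divided tray gets the full-size stapler in its long compartment, the carton of staples in the small compartment at the end of that one, and the tape dispenser in the wide compartment beside the stapler; everything sits upright, fully down on its compartment's floor.

Things in the scene. Friction and masses are not known exactly. Their poses are not given: they have to be found in the camera images.
- organiser: Kit 1: long narrow light wooden desk organiser, fixed, 240 (x) x 88 mm (y). Origin: centre of its underside, z up. Floor 4 thick. Stapler's compartment inside x -116..4, y -40..18, walls 22 high; pens beside it at y 22..40. Three slots along x, inside x 8..116, 24 wide at y -28, 0, 28, partitions 4 thick and 60 high, ends 30 high; middle one empty, a pad in each outer one.
- tray: Kit 2: wide grey tray, fixed, 252 (x) x 160 mm (y). Origin: centre of its underside, z up. Floor 4 thick, walls 22 high. Compartments inside (mm): long, for the stapler, x -122..42, y -76..-8; small, at its end, for the carton, x 46..122, y -76..-8; wide, for the dispenser, x -122..26, y -4..76; the fourth, x 30..122, y -4..76, already holds two clear refill rolls.
- stapler: Full-size black desk stapler, 140 mm long (x), 38 wide (y), 60 high (63 at the front), standing on its base. Origin: centre of its underside, z up. Grip it across its width at the middle, where the arm's sides are upright from 35 mm to the top.
- mini_stapler: Small black stapler of the same shape, 90 mm long (x), 34 wide (y), 50 high (52 at the front), standing on its base. Origin: centre of its underside, z up. Grip it across its width at the middle, where the arm's sides are upright from 29 mm to the top.
- dispenser: Black tape dispenser with a roll of clear tape, 120 mm long (x), 50 wide (y), standing on its base. Origin: centre of its underside, z up. Grip it across its width on the side cheeks, 50 mm over their outsides, at x -40..32, up to 56 mm high; the roll's top is 68 mm high, the cutter at +x 54 mm.
- carton: Small brown cardboard carton of staples, 48 (x) x 36 (y) mm, 46 high. Origin: centre of its underside, z up. The low clear box of paper clips, 20 mm high, is not it.
- notebook: Tall black hardback notebook standing on end, 90 mm wide (x), 13 thick (y), 140 tall (z). Origin: centre of its lower end. It starts in one of three 24 mm slots (partitions 60 high, floor 4 thick) of a steel sorter at one side of the counter, beside pads up to 87 mm tall: grip its thickness by the top 45 mm. Either face may look either way.
- wire_pad: Wire-bound note pad, 76 mm wide (x), 12 thick (y), 87 tall with its wire (z), standing in the organiser's slot at y = +28 mm. Origin: centre of its lower end.
- memo_pad: Glued memo pad with a grey cloth top edge, 80 mm wide (x), 14 thick (y), 78 tall (z), standing in the organiser's slot at y = -28 mm. Origin: centre of its lower end.
There are look-alikes about, which are no part of the job. What is shaped like the stapler but pink is not meant. Leave any red look-alike of the dispenser alone.

How it is judged:
By the outcome, as a careful person would: the job done as asked, in the order asked, and still so for the second after the job is handed in, with the robot touching nothing.
It also fails if it takes over 141 s, if anything falls off the work surface, if the arm or the gripper's body presses on something with over 40 N, if the wrist force passes 120 N, or if a joint passes its speed limit or range.

## Working session

There is one attempt and no reset: what is moved stays moved. The work goes in short steps, Python scripts to look and compute and a tool call to move; the robot and the scene stay as the last step left them, time stands still between calls to the robot, and variables do not carry over. Pictures are saved under pics/ and viewed, at most 15 in all, crops included, and the job is handed in when it is done.

Besides the shell and the picture viewer there is one more tool, called after "Emit:" in YAML: its name, and indented under it one key for each argument. move_arm: Moves the arm, as the interface text tells. Its arguments: {"type":"object","properties":{"moves":{"type":"array","items":{"type":"array","items":{"type":"array","items":{"type":"number"}}}}},"required":["moves"]}

```bash
mkdir -p pics; cat > h.py <<'E'
import numpy as np,cv2
from scipy.spatial.transform import Rotation as R
from workcell import monitor,vision,job
def cam(n,f=None):
    c=vision.camera(n)
    if f: cv2.imwrite(f,c["color"][:,:,::-1])
    return c
def rot(c):
    a=np.array(c["attitude"]); return a if a.shape==(3,3) else R.from_quat(a).as_matrix()
def ray(c,u,v):
    K=np.array(c["camera_matrix"]); d=np.linalg.solve(K,[u,v,1.]); return rot(c)@(d*[1,-1,-1])
def at(c,u,v,z):
    d=ray(c,u,v); e=np.array(c["eye"]); return (e+d*(z-e[2])/d[2])[:2]
def proj(c,P):
    q=(np.array(P)-c["eye"])@rot(c); q=q*[1,-1,-1]; q=q@np.array(c["camera_matrix"]).T; return q[...,:2]/q[...,2:]
E
python3 - <<'E'
from h import *
for n in("top","side"):
    c=cam(n)
    print({k:v for k,v in c.items() if k!="color"})
    cv2.imwrite(f"pics/{n}0.png",cv2.resize(c["color"][:,:,::-1],(800,600),interpolation=cv2.INTER_CUBIC))
print(monitor.get_obs())
E
```

```text
{'camera_matrix': array([[416.06678484,   0.        , 283.80397448],
       [  0.        , 416.06678484, 215.28324926],
       [  0.        ,   0.        ,   1.        ]]), 'eye': array([0.29588806, 0.01106755, 1.02424232]), 'attitude': array([-0.06839456,  0.07476551,  0.73254871, -0.67313051])}
{'camera_matrix': array([[415.44043496,   0.        , 274.52926162],
       [  0.        , 415.44043496, 208.66350438],
       [  0.        ,   0.        ,   1.        ]]), 'eye': array([ 0.17242199, -0.78443033,  1.0355996 ]), 'attitude': array([ 0.33382134, -0.06840704, -0.1674453 ,  0.92511938])}
{'clock': 0.1, 'joint_pos': array([1.23898611e+00, 2.41329580e-01, 3.83629975e-03, 1.33521382e+00,
       1.33938145e-05, 1.57079845e+00]), 'joint_vel': array([-0.00147954, -0.00297907,  0.00212102, -0.00277173, -0.00082768,
       -0.00150955]), 'tau': array([ 6.37217511e-06, -3.73138046e+01,  2.53010076e+01,  1.08896455e-02,
       -4.12292331e-05,  9.32748236e-06]), 'eef_pos': array([0.16268398, 0.47217786, 0.23049737]), 'tool_rot': array([ 1.65146058e-01,  9.86268658e-01, -9.41161979e-04, -1.64381232e-04]), 'ft_force': array([ 0.25676351,  0.01025749, -0.12441918]), 'ft_torque': array([-0.04778138,  0.00927938, -0.0518208 ]), 'grasp_force': 0.0, 'grip_width': 0.08577880228698986}
```

View pics/top0.png

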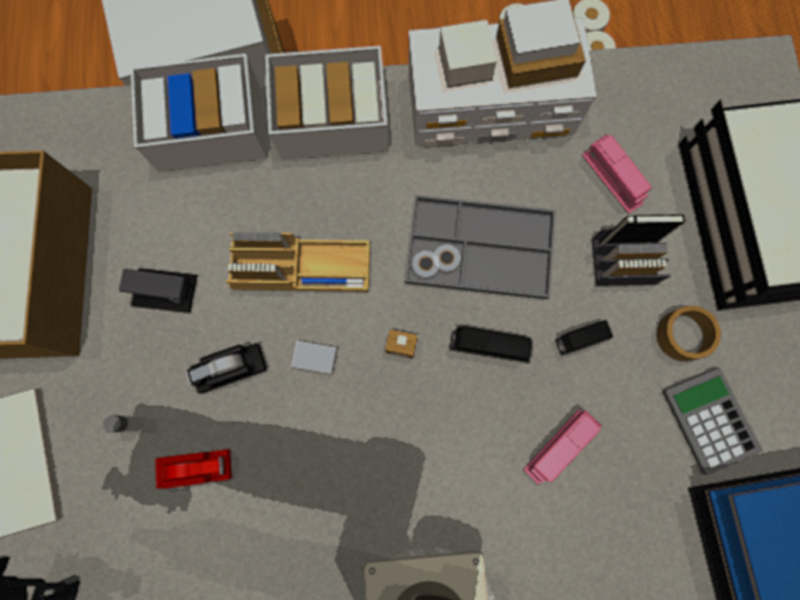

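View pics/side0.png

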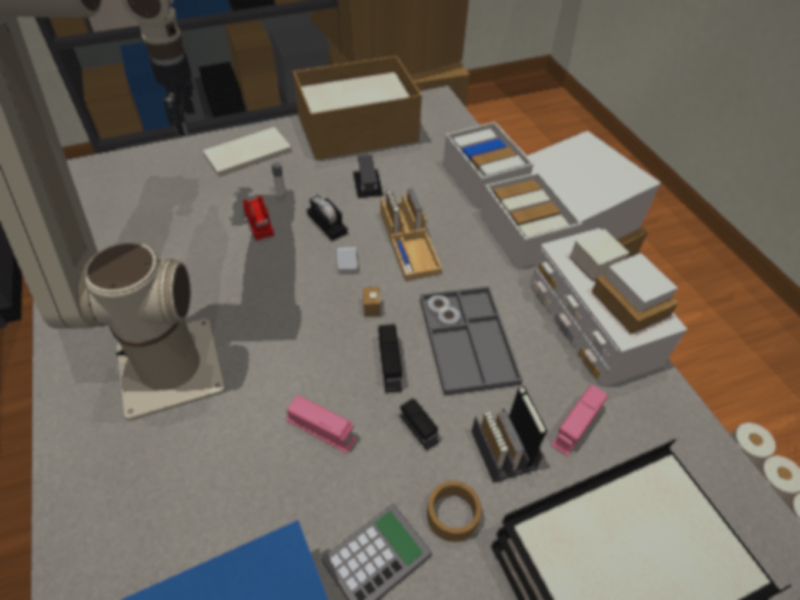

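The top view (800×600) shows the organiser at (300,263), tray at (480,247), mini stapler at (584,337) and stapler at (490,343). The carton is at (401,343), the black dispenser at (228,367) and the notebook in the sorter at (650,228). Pink, red and clear look-alikes are ignored.

```bash
cat > crop.py <<'E'
from h import *
def panels(img,cs,f,w=100,h=75,k=4):
    out=[]
    for (x,y) in cs:
        p=cv2.resize(np.ascontiguousarray(img[y:y+h,x:x+w,::-1]),None,fx=k,fy=k,interpolation=cv2.INTER_CUBIC)
        p=np.clip(p.astype(float)*1.5,0,255).astype(np.uint8)
        for i in range(0,w,20):
            cv2.line(p,(i*k,0),(i*k,6),(0,255,255),1); cv2.putText(p,str(x+i),(i*k,16),0,.35,(0,255,255),1)
        for i in range(0,h,20):
            cv2.line(p,(0,i*k),(6,i*k),(0,255,255),1); cv2.putText(p,str(y+i),(8,i*k+5),0,.35,(0,255,255),1)
        out.append(p)
    cv2.imwrite(f,np.vstack([np.hstack(out[:2]),np.hstack(out[2:])]))
E
python3 - <<'E'
from crop import *
c=cam("top"); panels(c["color"],[(395,140),(155,155),(280,135),(310,205)],"pics/t1.png")
s=cam("side"); panels(s["color"],[(310,265),(235,125),(285,195),(250,215)],"pics/s1.png")
np.savez("cams.npz",t=c["color"],s=s["color"])
E
```

```text
(no output)
```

View pics/t1.png

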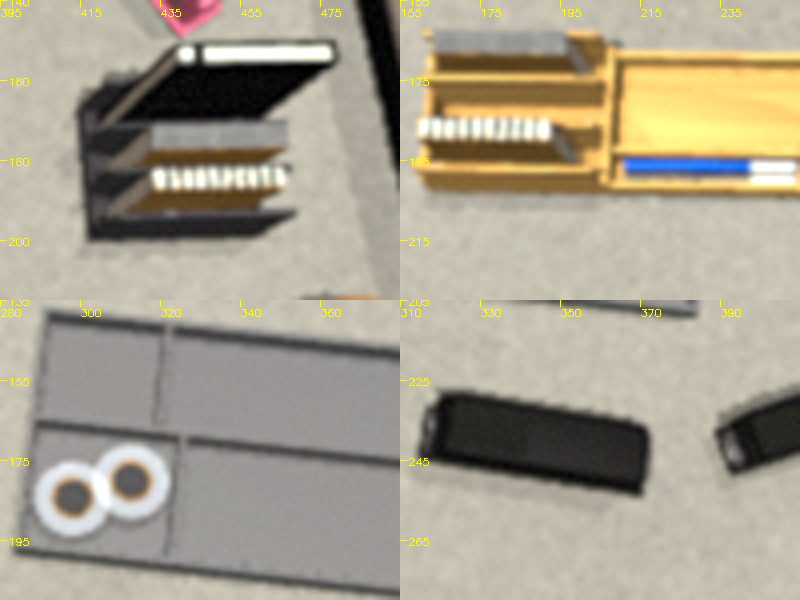

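View pics/s1.png

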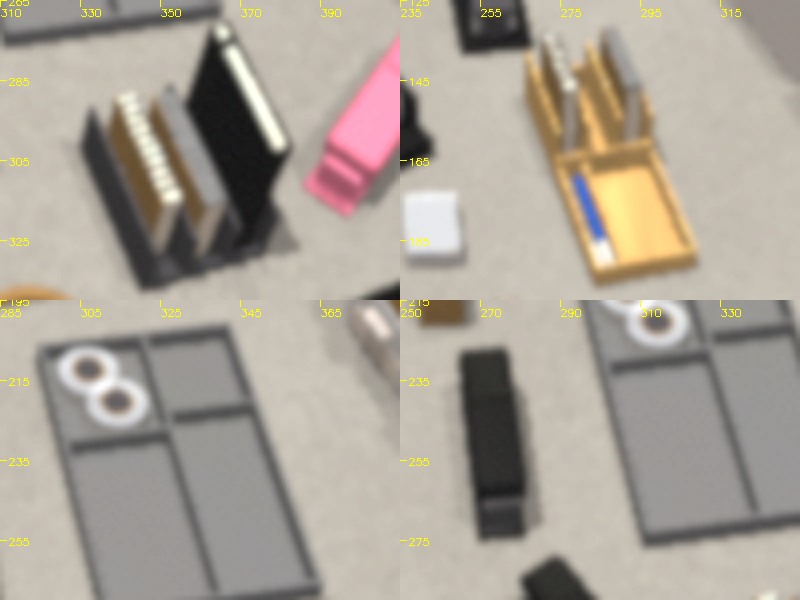

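Crop positions in px, top then side. Tray corners: top (292,138) (388,146) (384,209) (284,198), side (295,206) (342,202) (364,267) (311,276). Notebook top: top (441,151) to (479,156), side (364,271) to (382,302). Organiser compartment end: top (258,168) and (258,204).

```bash
cat > fit.py <<'E'
from h import *
from scipy.optimize import least_squares,minimize
d=np.load("cams.npz"); T=vision.camera("top"); S=vision.camera("side")
def tf(p,P):
    c,s=np.cos(p[2]),np.sin(p[2]); P=np.array(P,float)/1000
    return np.stack([p[0]+c*P[:,0]-s*P[:,1],p[1]+s*P[:,0]+c*P[:,1],P[:,2]],1)
def ptfit(n,L,tp,sp,p0):
    f=lambda p:np.concatenate([(proj(T,tf(p,L[0]))-tp).ravel(),(proj(S,tf(p,L[1]))-sp).ravel()])
    r=least_squares(f,p0); print(n,r.x[:2].round(4),np.degrees(r.x[2]).round(1),"res",r.fun.round(1)); return r.x
def box(l,w,h): return [(x,y,z) for x in(-l/2,l/2) for y in(-w/2,w/2) for z in(0,h)]
B=lambda l,w,z:[(l,-w,z),(-l,-w,z),(-l,w,z),(l,w,z)]
tray=ptfit("tray",[B(126,80,22)]*2,[(291.7,138),(387.8,146.3),(383.6,208.6),(283.8,197.8)],[(342,201.8),(364.5,267.5),(311.3,276.3),(295,206)],[.5,-.1,1.57])
org=ptfit("org",[[(-120,-44,22),(-120,44,22),(120,-12,60),(120,16,60)],[(-120,44,0),(-120,-44,22)]],[(258.3,168),(258.3,203.7),(162.5,175),(160,187)],[(284.3,195.8),(308.8,186.3)],[.45,.2,1.57])
nb=ptfit("nb",[[(45,6.5,144),(-45,6.5,144),(-45,-6.5,144),(45,-6.5,144)],[(45,6.5,144),(-45,6.5,144),(-45,-6.5,144),(45,-6.5,144)]],[(438.75,156),(478.75,155.5),(479.25,150.5),(440.75,151.25)],[(363.75,271),(378.75,303),(382.5,302),(367.5,272)],[.5,-.3,1.57])
def mask(img,rng,n):
    x,y,w,h=n; m=np.zeros(img.shape[:2],np.uint8); i=img[y:y+h,x:x+w].astype(int)
    m[y:y+h,x:x+w]=rng(i); k,l,st,_=cv2.connectedComponentsWithStats(m); return (l==1+np.argmax(st[1:,4])).astype(np.uint8)
def hull(c,P):
    m=np.zeros((840,1120),np.uint8); q=cv2.convexHull((proj(c,P)*2).astype(np.float32)); cv2.fillConvexPoly(m,(q*16).astype(np.int32),1,shift=4); return m
def silfit(n,L,mt,ms,p0):
    M=[cv2.resize(m,(1120,840),interpolation=cv2.INTER_LINEAR) for m in(mt,ms)]
    def cost(p):
        return sum(1-(H&m).sum()/(H|m).sum() for H,m in((hull(c,tf(p,L)),m) for c,m in((T,M[0]),(S,M[1]))))
    best=min((minimize(cost,[*p0,y],method="Nelder-Mead",options=dict(initial_simplex=[[*p0,y],[p0[0]+.02,p0[1],y],[p0[0],p0[1]+.02,y],[*p0,y+.3]])) for y in np.radians(range(-90,270,45))),key=lambda r:r.fun)
    print(n,best.x[:2].round(4),np.degrees(best.x[2]).round(1)%360,"cost",round(best.fun,3)); return best.x
blk=lambda i:(i.max(2)<60); brn=lambda i:(i[...,0]-i[...,2]>35)
def stp(l,w,h,hf): return box(l,w,8)+[(x*l/2,y*w/2,hh) for x,hh in((-.9,h),(.97,hf)) for y in(-1,1)]
def go(n,L,rng,wt,ws,z):
    a=mask(d["t"],rng,wt);b=mask(d["s"],rng,ws); c=np.argwhere(a).mean(0)
    print(n,"px",a.sum(),b.sum()); return silfit(n,L,a,b,at(T,c[1],c[0],z))
st=go("stapler",stp(140,38,60,63),blk,(310,222,66,34),(262,222,25,55),.03)
mi=go("mini",stp(90,34,50,52),blk,(386,218,46,34),(278,276,32,40),.03)
ca=go("carton",box(48,36,46),brn,(266,228,30,24),(250,198,20,25),.03)
di=go("disp",box(120,50,10)+[(x,y,56) for x in(-40,32) for y in(-25,25)]+[(54,y,40) for y in(-20,20)],lambda i:(i.max(2)<75),(128,236,62,42),(212,134,35,35),.03)
for nm,c,k in(("top",T,"t"),("side",S,"s")):
    im=cv2.resize(d[k],(1120,840),interpolation=cv2.INTER_CUBIC)[:,:,::-1].copy()
    def dr(p,L,col): cv2.polylines(im,[cv2.convexHull((proj(c,tf(p,L))*2).astype(np.int32))],1,col,1)
    dr(tray,B(126,80,22),(0,255,255))
    for y in(-42,-14,14,42): dr(org,[(8,y-2,60),(116,y-2,60),(116,y+2,60),(8,y+2,60)],(0,255,0))
    dr(org,[(-116,-40,22),(4,-40,22),(4,18,22),(-116,18,22)],(255,0,255))
    dr(org,B(120,44,0),(255,0,0)); dr(nb,[(x,y,z) for x in(-45,45) for y in(-6.5,6.5) for z in(4,144)],(0,255,0))
    dr(st,stp(140,38,60,63),(0,255,0));dr(mi,stp(90,34,50,52),(0,255,0));dr(ca,box(48,36,46),(0,255,0));dr(di,box(120,50,10),(0,255,0));dr(di,[(x,y,56) for x in(-40,32) for y in(-25,25)],(255,255,0))
    cv2.imwrite(f"pics/{nm}_ov.png",np.clip(im[250:560,250:1000]*1.4,0,255) if nm=="top" else np.clip(im[180:740,380:880]*1.4,0,255))
E
python3 fit.py
```

```text
tray [ 0.6006 -0.1504] 78.7 res [-0.6 -1.1  1.7  1.2  1.9 -0.2  0.2 -0.6 -0.2 -1.2  0.8 -1.  -0.6 -2.2
 -1.6  0.4]
org [0.5939 0.1665] 84.6 res [ 1.6  0.4  0.9 -1.3 -3.1  0.3 -1.4 -0.5 -0.7  2.   0.5  2.1]
nb [ 0.5848 -0.4064] 85.2 res [ 0.6 -0.3  1.   0.2 -0.1 -0.3 -1.9 -1.1 -1.2  1.  -0.7  0.8  0.6  0.5
 -0.1 -1.2]
stapler px 992 575
stapler [ 0.4262 -0.1441] 253.1 cost 0.397
mini px 513 487
mini [ 0.424  -0.3058] 107.1 cost 0.478
carton px 291 185
carton [0.4393 0.0056] 71.5 cost 0.505
disp px 888 380
disp [0.424  0.3014] 102.5 cost 0.685[ WARN:0@12.447] global loadsave.cpp:1063 imwrite_ Unsupported depth image for selected encoder is fallbacked to CV_8U.
```

View pics/top_ov.png

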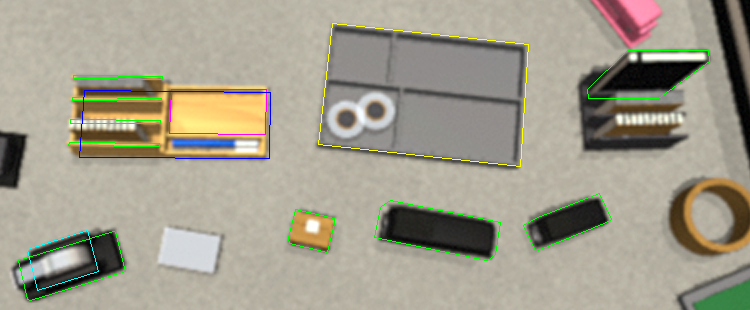

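View pics/side_ov.png

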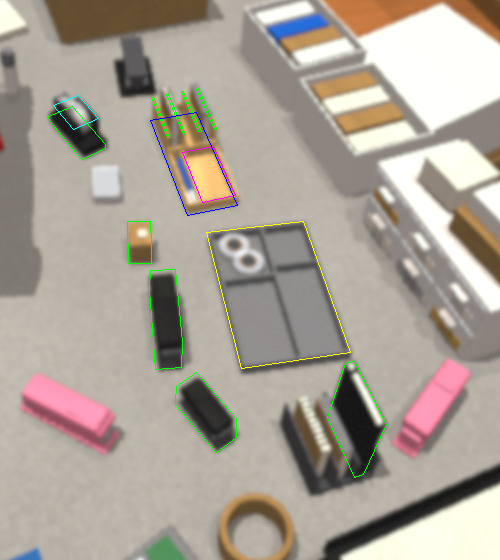

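The overlays show organiser, tray, notebook, staplers and carton fitted within about 2 px. The dispenser outline is skewed, at about (70,265) in the top overlay. I'll do one refit with cleaner masks.

```bash
sed -i 's/(120,-12,60),(120,16,60)/(116,-12,60),(116,16,60)/; s/interpolation=cv2.INTER_LINEAR/interpolation=cv2.INTER_NEAREST/; s/^blk=.*/blk=lambda i:(i.max(2)<80); brn=lambda i:(i[...,0]-i[...,2]>25)/; s/(i.max(2)<75)/(i.max(2)<90)/' fit.py
python3 - <<'E'
s=open('fit.py').read().split("for nm,c,k in")[0]
# dispenser: include roll, close mask
s=s.replace("return (l==1+np.argmax(st[1:,4])).astype(np.uint8)","return cv2.morphologyEx((l==1+np.argmax(st[1:,4])).astype(np.uint8),cv2.MORPH_CLOSE,np.ones((11,11)))")
s=s.replace("[(54,y,40) for y in(-20,20)]","[(54,y,40) for y in(-20,20)]+[(-20,-10,68),(-20,10,68),(10,-10,68),(10,10,68)]")
s+='''
w=lambda p,x,y:tf(p,[(x,y,0)])[0,:2].round(4)
print("goal mini",w(org,-56,-11),"nb",w(org,62,0),"st",w(tray,-40,-42),"ca",w(tray,84,-42),"di",w(tray,-48,36))
np.savez("poses.npz",tray=tray,org=org,nb=nb,st=st,mi=mi,ca=ca,di=di)
'''
open('fit.py','w').write(s)
E
python3 fit.py 2>/dev/null; ls
```

```text
tray [ 0.6006 -0.1504] 78.7 res [-0.6 -1.1  1.7  1.2  1.9 -0.2  0.2 -0.6 -0.2 -1.2  0.8 -1.  -0.6 -2.2
 -1.6  0.4]
org [0.5941 0.1683] 84.7 res [ 0.9  0.4  0.2 -1.3 -2.2  0.4 -0.5 -0.4 -0.8  1.7  0.3  1.7]
nb [ 0.5848 -0.4064] 85.2 res [ 0.6 -0.3  1.   0.2 -0.1 -0.3 -1.9 -1.1 -1.2  1.  -0.7  0.8  0.6  0.5
 -0.1 -1.2]
stapler px 1062 661
stapler [ 0.4259 -0.1453] 255.0 cost 0.249
mini px 587 548
mini [ 0.4244 -0.3063] 104.3 cost 0.293
carton px 351 243
carton [0.44   0.0057] 253.6 cost 0.212
disp px 1278 548
disp [0.4239 0.3007] 105.1 cost 0.162
goal mini [0.5998 0.1115] nb [0.5998 0.23  ] st [ 0.634  -0.1979] ca [ 0.6583 -0.0763] di [ 0.5559 -0.1904]
cams.npz
crop.py
fit.py
h.py
pics
poses.npz
```

Emit:
move_arm:
  moves:
    - [[0.261, -0.779, 0, -56.7, 100], [0.261, -0.779, 0, -56.7, 100], [0.261, -0.779, 0, -56.7, 100], [0.261, -0.779, 0, -56.7, 100], [0.261, -0.779, 0, -56.7, 100]]

```text
clock: 1.02
eef_pos: [0.2625, 0.1748, 0.2316]
tool_rot: [0.595, 0.804, 0.001, 0.0]
ft_force: [0.0, -0.0, -0.3]
grip_width: 0.0848
grasp_force: 0.0
```

Emit:
move_arm:
  moves:
    - [[0.162, -0.483, -0.03, -3, 100], [0.162, -0.483, -0.03, -3, 100], [0.162, -0.483, -0.03, -3, 100], [0.162, -0.483, -0.03, -3, 100], [0.162, -0.483, -0.03, -3, 100]]

```text
clock: 1.65
eef_pos: [0.3618, -0.1216, 0.2133]
tool_rot: [0.614, 0.789, 0.001, 0.001]
ft_force: [1.9, 0.9, 0.7]
grip_width: 0.0857
grasp_force: 0.0
```

Emit:
move_arm:
  moves:
    - [[0.063, -0.188, -0.07, 0, 100], [0.063, -0.188, -0.07, 0, 100], [0.063, -0.188, -0.07, 0, 100], [0.063, -0.188, -0.07, 0, 100], [0.063, -0.188, -0.07, 0, 100]]

```text
clock: 2.28
eef_pos: [0.424, -0.3085, 0.1416]
tool_rot: [0.615, 0.789, -0.0, -0.001]
ft_force: [-0.2, -0.3, -0.9]
grip_width: 0.0855
grasp_force: 0.0
```

Emit:
move_arm:
  moves:
    - [[0, 0.002, -0.06, 0, 100], [0, 0.002, -0.11, 0, 100], [0, 0.002, -0.122, 0, 100], [0, 0.002, -0.122, 0, 0], [0, 0.002, -0.122, 0, 0]]

```text
clock: 2.9
eef_pos: [0.4261, -0.3063, 0.0233]
tool_rot: [0.614, 0.79, 0.0, 0.002]
ft_force: [0.6, 0.6, 0.3]
grip_width: 0.0516
grasp_force: 0.0
```

Emit:
move_arm:
  moves:
    - [[0, 0, 0, 0, 0], [0, 0, 0, 0, 0], [0, 0, 0, 0, 0]]

```text
clock: 3.28
eef_pos: [0.4261, -0.3065, 0.0233]
tool_rot: [0.614, 0.789, 0.0, 0.002]
ft_force: [-0.2, -0.7, 7.1]
grip_width: 0.0333
grasp_force: 61.8
```

Emit:
move_arm:
  moves:
    - [[0, 0, 0.05, 0, 0], [0, 0, 0.1, 0, 0], [0.174, 0.418, 0.11, -19.6, 0], [0.174, 0.418, 0.11, -19.6, 0], [0.174, 0.418, 0.11, -19.6, 0]]

```text
clock: 3.9
eef_pos: [0.4933, -0.1415, 0.1257]
tool_rot: [0.74, 0.672, 0.0, 0.001]
ft_force: [0.6, -0.6, -0.9]
grip_width: 0.0331
grasp_force: 60.7
```

Emit:
move_arm:
  moves:
    - [[0.106, 0.251, 0, 0, 0], [0.106, 0.251, 0, 0, 0], [0.106, 0.251, 0, 0, 0], [0.106, 0.251, 0, 0, 0], [0.106, 0.251, 0, 0, 0]]

```text
clock: 4.53
eef_pos: [0.5996, 0.1124, 0.1251]
tool_rot: [0.738, 0.675, 0.001, 0.0]
ft_force: [-0.2, -0.6, -0.3]
grip_width: 0.0329
grasp_force: 60.7
```

```bash
python3 - <<'E'
from crop import *
print(monitor.get_obs()["eef_pos"])
c=cam("top");s=cam("side")
P=np.load("poses.npz"); q=P["org"]; C,S_=np.cos(q[2]),np.sin(q[2])
for cc in(c,s):
    im=cc["color"]
    for z,L in((.022,[(-116,-40),(4,-40),(4,18),(-116,18)]),(.06,[(8,-12),(116,-12),(116,12),(8,12)])):
        W=[(q[0]+(C*x-S_*y)/1e3,q[1]+(S_*x+C*y)/1e3,z) for x,y in L]
        print(proj(cc,W).round(1).tolist())
panels(c["color"],[(155,145),(215,145),(0,0),(0,0)],"pics/a.png")
a=cv2.imread("pics/a.png")[:300]
panels(s["color"],[(235,115),(265,125),(0,0),(0,0)],"pics/b.png")
cv2.imwrite("pics/m1.png",np.vstack([a,cv2.imread("pics/b.png")[:300]]))
E
```

```text
[0.59961949 0.11236931 0.12508037]
[[257.6, 169.9], [209.9, 169.5], [208.9, 191.8], [257.1, 192.2]]
[[205.0, 175.7], [160.3, 175.4], [159.6, 184.9], [204.5, 185.3]]
[[307.6, 187.4], [296.8, 163.0], [280.9, 166.0], [290.9, 190.7]]
[[289.2, 155.6], [280.5, 135.6], [274.1, 136.7], [282.5, 156.8]]
```

View pics/m1.png

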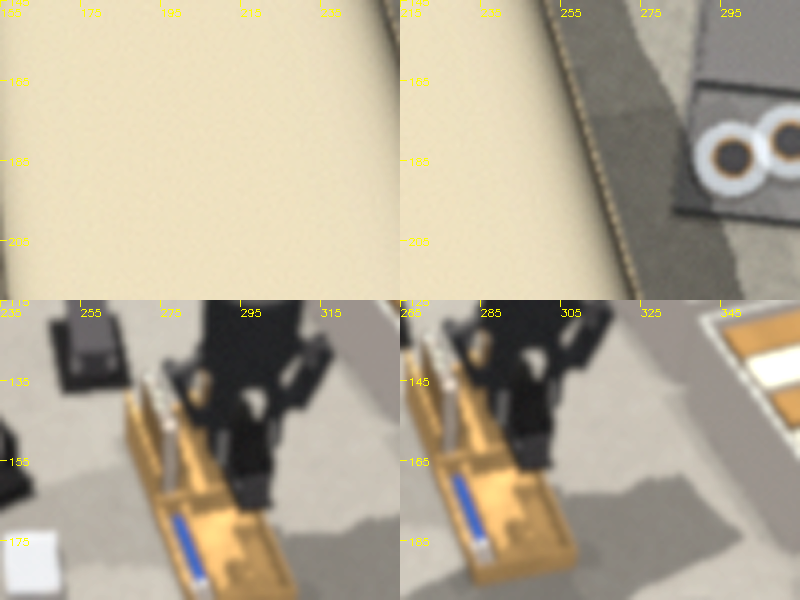

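The mini stapler hangs over the compartment, side view (295,160). Lower it.

Emit:
move_arm:
  moves:
    - [[0.002, -0.001, -0.05, 0, 0], [0.002, -0.001, -0.085, 0, 0], [0.002, -0.001, -0.094, 0, 0], [0.002, -0.001, -0.097, 0, 0], [0.002, -0.001, -0.097, 0, 0]]

```text
clock: 5.25
eef_pos: [0.6019, 0.1073, 0.0295]
tool_rot: [0.739, 0.673, 0.001, 0.001]
ft_force: [0.0, -0.8, -1.2]
grip_width: 0.0328
grasp_force: 60.6
```

Emit:
move_arm:
  moves:
    - [[0, 0.003, -0.002, 0, 0], [0, 0.003, -0.002, 0, 0]]

```text
clock: 5.5
eef_pos: [0.602, 0.111, 0.0274]
tool_rot: [0.739, 0.674, 0.001, 0.001]
ft_force: [0.4, 0.5, 2.9]
grip_width: 0.0328
grasp_force: 61.1
```

Emit:
move_arm:
  moves:
    - [[0, 0, 0, 0, 60], [0, 0, 0, 0, 60], [0, 0, 0.05, 0, 60], [0, 0, 0.11, 0, 60], [0, 0, 0.17, 0, 60]]

```text
clock: 6.12
eef_pos: [0.6002, 0.1105, 0.1972]
tool_rot: [0.739, 0.673, -0.0, -0.0]
ft_force: [1.5, -0.6, 0.8]
grip_width: 0.0511
grasp_force: 0.0
```

Emit:
move_arm:
  moves:
    - [[-0.015, -0.517, 0.02, 0, 60], [-0.015, -0.517, 0.02, 0, 60], [-0.015, -0.517, 0.02, 0, 60], [-0.015, -0.517, 0.02, 0, 60], [-0.015, -0.517, 0.02, 0, 60]]

```text
clock: 6.75
eef_pos: [0.5912, -0.2034, 0.208]
tool_rot: [0.739, 0.674, 0.0, -0.0]
ft_force: [1.3, -0.1, -0.9]
grip_width: 0.051
grasp_force: 0.0
```

Emit:
move_arm:
  moves:
    - [[-0.006, -0.205, 0.01, 0, 60], [-0.006, -0.205, 0.01, 0, 60], [-0.006, -0.205, 0.01, 0, 60], [-0.006, -0.205, 0.01, 0, 60], [-0.006, -0.205, 0.01, 0, 60]]

```text
clock: 7.38
eef_pos: [0.5847, -0.4084, 0.2168]
tool_rot: [0.74, 0.672, -0.0, -0.001]
ft_force: [0.5, 0.8, -0.4]
grip_width: 0.0516
grasp_force: 0.0
```

```bash
python3 - <<'E'
from crop import *
print(monitor.get_obs()["eef_pos"])
c=cam("top");s=cam("side")
np.savez("c2.npz",t=c["color"],s=s["color"])
panels(c["color"],[(155,145),(400,125),(0,0),(0,0)],"pics/a.png")
a=cv2.imread("pics/a.png")[:300]
panels(s["color"],[(235,115),(310,230),(0,0),(0,0)],"pics/b.png")
cv2.imwrite("pics/m2.png",np.vstack([a,cv2.imread("pics/b.png")[:300]]))
E
```

```text
[ 0.58471411 -0.40835531  0.21675854]
```

View pics/m2.png

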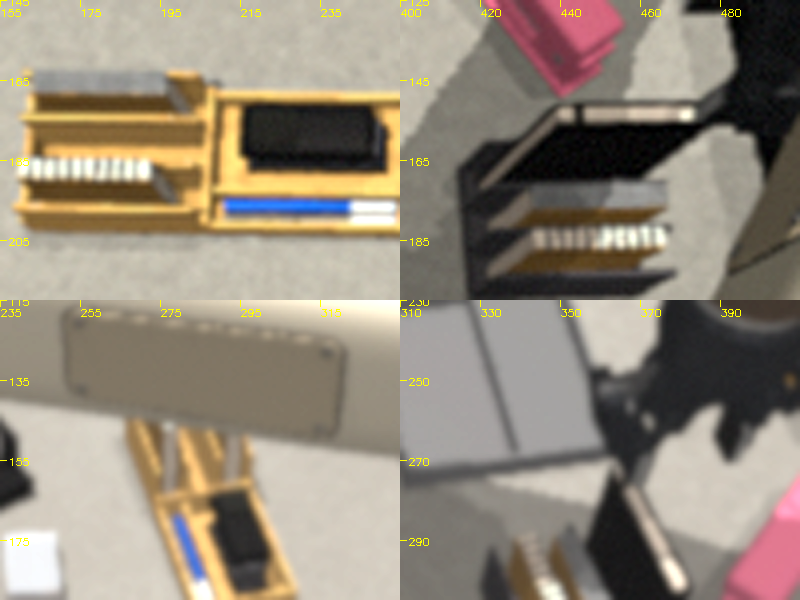

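The mini stapler sits flat in its compartment, top (231,178). The organiser partitions match the fit and the gripper is over the notebook, so go down.

Emit:
move_arm:
  moves:
    - [[0, 0.002, -0.055, 0, 60], [0, 0.002, -0.1, 0, 60], [0, 0.002, -0.111, 0, 60], [0, 0.002, -0.111, 0, 0], [0, 0.002, -0.111, 0, 0]]

```text
clock: 8.1
eef_pos: [0.5872, -0.4051, 0.11]
tool_rot: [0.739, 0.674, 0.001, 0.002]
ft_force: [-1.3, -0.0, 0.2]
grip_width: 0.0154
grasp_force: 0.1
```

Emit:
move_arm:
  moves:
    - [[0, 0, 0, 0, 0], [0, 0, 0, 0, 0], [0, 0, 0, 0, 0]]

```text
clock: 8.48
eef_pos: [0.5872, -0.4054, 0.1101]
tool_rot: [0.739, 0.674, 0.001, 0.003]
ft_force: [0.6, 1.4, 6.2]
grip_width: 0.0124
grasp_force: 59.3
```

Emit:
move_arm:
  moves:
    - [[0, 0, 0.05, 0, 0], [0, 0, 0.1, 0, 0], [0, 0, 0.13, 0, 0], [0, 0.06, 0.13, 0, 0], [0, 0.12, 0.13, 0, 0]]

```text
clock: 9.1
eef_pos: [0.5856, -0.2844, 0.2373]
tool_rot: [0.74, 0.673, 0.0, 0.001]
ft_force: [0.8, -0.4, -1.5]
grip_width: 0.0117
grasp_force: 58.9
```

Emit:
move_arm:
  moves:
    - [[0.014, 0.514, 0, 0, 0], [0.014, 0.514, 0, 0, 0], [0.014, 0.514, 0, 0, 0], [0.014, 0.514, 0, 0, 0], [0.014, 0.514, 0, 0, 0]]

```text
clock: 9.72
eef_pos: [0.594, 0.0295, 0.2374]
tool_rot: [0.739, 0.673, 0.0, 0.0]
ft_force: [1.6, -0.3, -0.9]
grip_width: 0.0122
grasp_force: 58.9
```

Emit:
move_arm:
  moves:
    - [[0.006, 0.202, -0.005, 0, 0], [0.006, 0.202, -0.005, 0, 0], [0.006, 0.202, -0.005, 0, 0], [0.006, 0.202, -0.005, 0, 0], [0.006, 0.202, -0.005, 0, 0]]

```text
clock: 10.35
eef_pos: [0.5998, 0.2305, 0.2317]
tool_rot: [0.739, 0.674, -0.0, 0.0]
ft_force: [-0.1, -0.3, -1.3]
grip_width: 0.0124
grasp_force: 58.9
```

```bash
python3 - <<'E'
from crop import *
print(monitor.get_obs()["eef_pos"],monitor.get_obs()["tool_rot"])
c=cam("top");s=cam("side")
np.savez("c3.npz",t=c["color"],s=s["color"])
panels(c["color"],[(130,135),(140,145),(0,0),(0,0)],"pics/a.png")
panels(s["color"],[(235,105),(0,0),(0,0),(0,0)],"pics/b.png")
cv2.imwrite("pics/m3.png",np.hstack([cv2.imread("pics/a.png")[:300,:400],cv2.imread("pics/b.png")[:300,:400]]))
E
```

```text
[0.59983038 0.23047488 0.23165004] [ 7.38549928e-01  6.74198643e-01 -4.08320524e-04  1.65973266e-04]
```

View pics/m3.png

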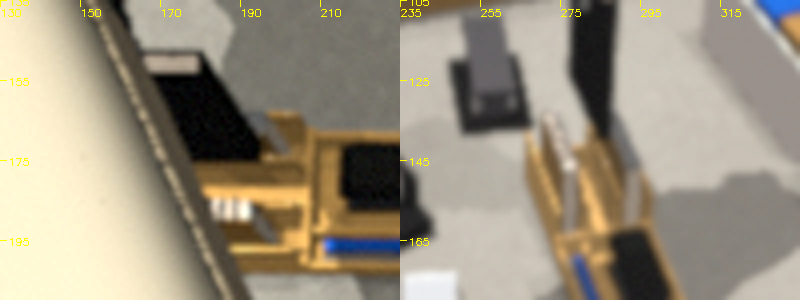

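```bash
python3 - <<'E'
from h import *
c=cam("top");s=cam("side");q=np.radians(84.7);C,S=np.cos(q),np.sin(q)
f=lambda x,y,z,cx=.5998,cy=.2305:(cx+(C*x-S*y)/1e3,cy+(S*x+C*y)/1e3,z)
for n,cc in(("t",c),("s",s)):
    print(n,[proj(cc,f(x,y,.126)).round(1).tolist() for x,y in((-45,6.5),(-45,-6.5))], "per 10mm x",(proj(cc,f(-45,6.5,.126,.6098))-proj(cc,f(-45,6.5,.126))).round(1))
# measured
print("top corner world",at(c,195,174.5,.126),"exp",f(-45,6.5,.126)[:2])
print("slot side corners z.06", [proj(s,f(8-62,y,.06)).round(1).tolist() for y in(-16,-12,12,16)],[proj(c,f(8-62,y,.06)).round(1).tolist() for y in(-16,-12,12,16)])
E
```

```text
t [[195.0, 175.0], [195.3, 169.4]] per 10mm x [-0.2 -4.2]
s [[283.9, 140.0], [287.6, 139.3]] per 10mm x [ 2.8 -0.7]
top corner world [0.59026105 0.18618231] exp (np.float64(0.589171113026705), np.float64(0.18629279740009647))
slot side corners z.06 [[290.3, 155.3], [289.2, 155.5], [282.5, 156.8], [281.3, 157.0]] [[204.9, 174.2], [204.8, 175.7], [204.3, 185.3], [204.3, 187.0]]
```

```bash
python3 - <<'E'
from h import *
t=np.load("c2.npz")["t"].astype(int)
p=t[160:202,196:204].sum(2).mean(1)
print([(160+i,int(v)) for i,v in enumerate(p)])
print([(160+i,int(v)) for i,v in enumerate(t[160:202,162:182].sum(2).mean(1))])
E
```

```text
[(160, 371), (161, 373), (162, 384), (163, 359), (164, 251), (165, 186), (166, 191), (167, 195), (168, 189), (169, 177), (170, 172), (171, 171), (172, 187), (173, 256), (174, 325), (175, 269), (176, 194), (177, 187), (178, 194), (179, 190), (180, 196), (181, 256), (182, 353), (183, 393), (184, 400), (185, 381), (186, 328), (187, 216), (188, 173), (189, 180), (190, 176), (191, 183), (192, 218), (193, 255), (194, 260), (195, 259), (196, 312), (197, 341), (198, 224), (199, 179), (200, 192), (201, 189)]
[(160, 377), (161, 372), (162, 349), (163, 321), (164, 309), (165, 305), (166, 308), (167, 294), (168, 235), (169, 166), (170, 149), (171, 149), (172, 179), (173, 291), (174, 366), (175, 244), (176, 186), (177, 202), (178, 205), (179, 199), (180, 211), (181, 266), (182, 327), (183, 343), (184, 378), (185, 445), (186, 457), (187, 456), (188, 431), (189, 337), (190, 187), (191, 125), (192, 133), (193, 134), (194, 147), (195, 235), (196, 345), (197, 337), (198, 228), (199, 188), (200, 192), (201, 195)]
```

Emit:
move_arm:
  moves:
    - [[0, 0, -0.05, 0, 0], [0, 0, -0.075, 0, 0], [0, 0, -0.095, 0, 0], [0, 0, -0.11, 0, 0], [0, 0, -0.117, 0, 0]]

```text
clock: 11.18
eef_pos: [0.6, 0.2286, 0.1143]
tool_rot: [0.74, 0.673, -0.0, -0.0]
ft_force: [0.7, -0.3, -0.7]
grip_width: 0.0121
grasp_force: 58.9
```

Emit:
move_arm:
  moves:
    - [[0, 0.001, -0.003, 0, 0], [0, 0.001, -0.004, 0, 0], [0, 0.001, -0.004, 0, 0]]

```text
clock: 11.55
eef_pos: [0.6005, 0.2311, 0.1116]
tool_rot: [0.739, 0.674, 0.001, 0.0]
ft_force: [-0.1, -0.4, -2.7]
grip_width: 0.0122
grasp_force: 58.9
```

Emit:
move_arm:
  moves:
    - [[0, 0, -0.002, 0, 0], [0, 0, -0.002, 0, 0]]

```text
clock: 11.8
eef_pos: [0.6007, 0.2313, 0.1102]
tool_rot: [0.739, 0.674, 0.001, 0.0]
ft_force: [-1.0, 1.1, 3.1]
grip_width: 0.0121
grasp_force: 59.6
```

Emit:
move_arm:
  moves:
    - [[0, 0, 0, 0, 60], [0, 0, 0, 0, 60], [0, 0, 0.05, 0, 60], [0, 0, 0.1, 0, 60], [-0.03, -0.05, 0.1, 0, 60]]

```text
clock: 12.42
eef_pos: [0.5758, 0.1841, 0.2146]
tool_rot: [0.738, 0.675, 0.007, 0.003]
ft_force: [-0.8, -1.2, -0.5]
grip_width: 0.0515
grasp_force: 0.0
```

Emit:
move_arm:
  moves:
    - [[-0.145, -0.327, -0.02, -9.7, 100], [-0.145, -0.327, -0.02, -9.7, 100], [-0.145, -0.327, -0.02, -9.7, 100], [-0.145, -0.327, -0.02, -9.7, 100], [-0.145, -0.327, -0.02, -9.7, 100]]

```text
clock: 13.05
eef_pos: [0.4426, -0.1061, 0.1915]
tool_rot: [0.793, 0.609, 0.0, 0.0]
ft_force: [1.6, -1.0, 0.2]
grip_width: 0.0858
grasp_force: 0.0
```

```bash
python3 - <<'E'
from crop import *
o=monitor.get_obs();print(o["eef_pos"],o["tool_rot"],o["grip_width"])
c=cam("top");s=cam("side")
np.savez("c4.npz",t=c["color"],s=s["color"])
panels(c["color"],[(140,135),(0,0),(0,0),(0,0)],"pics/a.png")
panels(s["color"],[(235,105),(0,0),(0,0),(0,0)],"pics/b.png")
cv2.imwrite("pics/m4.png",np.hstack([cv2.imread("pics/a.png")[:300,:400],cv2.imread("pics/b.png")[:300,:400]]))
E
```

```text
[ 0.44262965 -0.10611592  0.19147035] [7.93390423e-01 6.08712973e-01 1.42156320e-04 3.64826478e-04] 0.08579062448854224
```

View pics/m4.png

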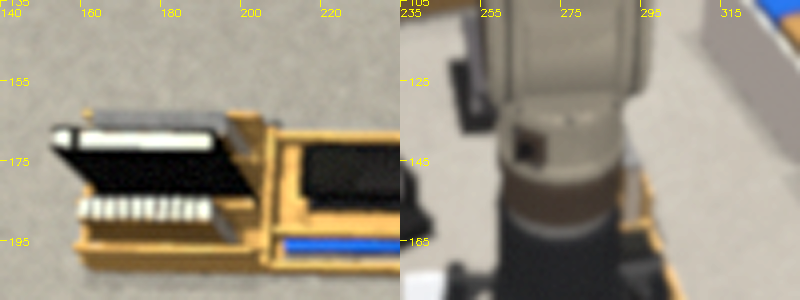

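The notebook stands in the middle slot, top (175,172), with the pads still in theirs. Next, the stapler.

Emit:
move_arm:
  moves:
    - [[-0.017, -0.039, -0.04, 0, 100], [-0.017, -0.039, -0.09, 0, 100], [-0.017, -0.039, -0.14, 0, 100], [-0.017, -0.039, -0.161, 0, 100], [-0.017, -0.039, -0.161, 0, 0]]

```text
clock: 13.78
eef_pos: [0.4252, -0.1423, 0.0288]
tool_rot: [0.793, 0.609, -0.001, -0.002]
ft_force: [-0.6, -0.5, -0.3]
grip_width: 0.0698
grasp_force: 0.0
```

Emit:
move_arm:
  moves:
    - [[0, 0, 0, 0, 0], [0, 0, 0, 0, 0], [0, 0, 0, 0, 0], [0, 0, 0, 0, 0]]

```text
clock: 14.28
eef_pos: [0.4278, -0.1435, 0.0319]
tool_rot: [0.793, 0.609, 0.001, 0.001]
ft_force: [-1.6, 2.2, 6.1]
grip_width: 0.0371
grasp_force: 61.1
```

Emit:
move_arm:
  moves:
    - [[0, 0, 0.05, 0, 0], [0, 0, 0.09, 0, 0], [0.06, -0.015, 0.09, 3.7, 0], [0.12, -0.031, 0.09, 3.7, 0], [0.18, -0.046, 0.09, 3.7, 0]]

```text
clock: 14.9
eef_pos: [0.6084, -0.19, 0.121]
tool_rot: [0.774, 0.634, 0.0, 0.001]
ft_force: [0.3, -0.9, -1.7]
grip_width: 0.0371
grasp_force: 61.7
```

Emit:
move_arm:
  moves:
    - [[0.027, -0.008, 0, 0, 0], [0.027, -0.008, 0, 0, 0], [0.027, -0.008, 0, 0, 0]]

```text
clock: 15.28
eef_pos: [0.6325, -0.1972, 0.1197]
tool_rot: [0.773, 0.634, -0.001, -0.001]
ft_force: [-0.6, 0.2, -2.9]
grip_width: 0.0371
grasp_force: 61.9
```

```bash
python3 - <<'E'
from crop import *
o=monitor.get_obs();print(o["eef_pos"],o["tool_rot"],o["grip_width"])
c=cam("top");s=cam("side")
panels(c["color"],[(285,125),(0,0),(0,0),(0,0)],"pics/a.png")
panels(s["color"],[(290,195),(0,0),(0,0),(0,0)],"pics/b.png")
cv2.imwrite("pics/m5.png",np.hstack([cv2.imread("pics/a.png")[:300,:400],cv2.imread("pics/b.png")[:300,:400]]))
E
```

```text
[ 0.63249771 -0.19715311  0.11971541] [ 7.73462429e-01  6.33841108e-01 -6.43583441e-04 -9.52320188e-04] 0.03711111819039976
```

View pics/m5.png

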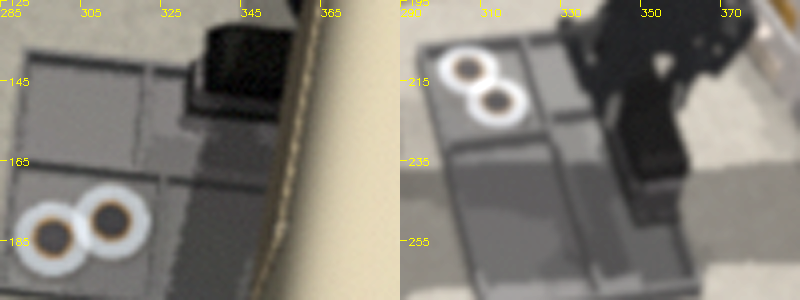

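```bash
python3 - <<'E'
from h import *
c=cam("top");s=cam("side");P=np.load("poses.npz")["tray"];C,S=np.cos(P[2]),np.sin(P[2])
for cc,l in((c,[(331.8,152.5),(333,142)]),(s,[(290+238/4,195+222/4),(290+285/4,195+222/4)])):
    for u in l:
        w=at(cc,*u,.092)-P[:2]; print((np.array([[C,S],[-S,C]])@w*1000).round(1))
E
```

```text
[ 24.2 -23.4]
[ 23.8 -49.9]
[-110.   -26.6]
[-115.   -58.5]
```

The stapler's footprint in the tray frame is about x -112..24 and y -58..-25, inside the long compartment. Lower it.

Emit:
move_arm:
  moves:
    - [[0, 0, -0.045, 0, 0], [0, 0, -0.07, 0, 0], [0, 0, -0.081, 0, 0], [0, 0, -0.084, 0, 0], [0, 0, -0.084, 0, 0]]

```text
clock: 16.1
eef_pos: [0.6344, -0.1977, 0.0378]
tool_rot: [0.773, 0.634, 0.001, 0.001]
ft_force: [0.1, 1.2, -2.1]
grip_width: 0.037
grasp_force: 61.8
```

Emit:
move_arm:
  moves:
    - [[0, 0, -0.003, 0, 0], [0, 0, -0.003, 0, 0]]

```text
clock: 16.35
eef_pos: [0.635, -0.1979, 0.036]
tool_rot: [0.773, 0.634, 0.001, 0.002]
ft_force: [-2.3, 0.3, 5.6]
grip_width: 0.0369
grasp_force: 62.8
```

Emit:
move_arm:
  moves:
    - [[0, 0, 0, 0, 65], [0, 0, 0, 0, 65], [0, 0, 0.05, 0, 65], [0, 0, 0.1, 0, 65], [-0.03, 0.03, 0.1, -5, 65]]

```text
clock: 16.98
eef_pos: [0.6093, -0.17, 0.1393]
tool_rot: [0.802, 0.598, 0.004, 0.006]
ft_force: [0.2, 0.6, -0.8]
grip_width: 0.0555
grasp_force: 0.0
```

Emit:
move_arm:
  moves:
    - [[-0.165, 0.174, -0.04, 0, 100], [-0.165, 0.174, -0.04, 0, 100], [-0.165, 0.174, -0.04, 0, 100], [-0.165, 0.174, -0.04, 0, 100], [-0.165, 0.174, -0.04, 0, 100]]

```text
clock: 17.6
eef_pos: [0.434, 0.0085, 0.0923]
tool_rot: [0.799, 0.601, -0.002, -0.002]
ft_force: [0.3, 0.3, -0.3]
grip_width: 0.0856
grasp_force: 0.0
```

Emit:
move_arm:
  moves:
    - [[0, 0, -0.03, 0, 100], [0, 0, -0.06, 0, 100], [0, 0, -0.073, 0, 100], [0, 0, -0.073, 0, 100]]

```text
clock: 18.1
eef_pos: [0.4386, 0.0062, 0.02]
tool_rot: [0.801, 0.599, -0.001, -0.0]
ft_force: [-0.3, -0.5, 0.7]
grip_width: 0.0852
grasp_force: 0.0
```

```bash
python3 - <<'E'
from h import *
o=monitor.get_obs();print(o["eef_pos"],o["tool_rot"],o["grip_width"],o["ft_force"])
E
```

```text
[0.43856784 0.00621758 0.01995775] [ 8.00502458e-01  5.99329026e-01 -6.10441575e-04 -4.01371651e-04] 0.08521708225529856 [-0.26199457 -0.48419882  0.66119448]
```

Emit:
move_arm:
  moves:
    - [[0, 0, 0.001, 0, 0], [0, 0, 0.001, 0, 0], [0, 0, 0.001, 0, 0], [0, 0, 0.001, 0, 0], [0, 0, 0.001, 0, 0]]

```text
clock: 18.73
eef_pos: [0.4396, 0.0065, 0.0225]
tool_rot: [0.8, 0.6, 0.001, 0.001]
ft_force: [-0.8, 0.6, 4.9]
grip_width: 0.0348
grasp_force: 60.8
```

Emit:
move_arm:
  moves:
    - [[0, 0, 0.05, 0, 0], [0, 0, 0.09, 0, 0], [0.057, -0.022, 0.09, 5, 0], [0.114, -0.043, 0.09, 5, 0], [0.17, -0.064, 0.09, 5, 0]]

```text
clock: 19.35
eef_pos: [0.61, -0.058, 0.1115]
tool_rot: [0.773, 0.634, 0.0, 0.0]
ft_force: [0.8, 0.3, -1.3]
grip_width: 0.0351
grasp_force: 60.9
```

Emit:
move_arm:
  moves:
    - [[0.049, -0.019, 0, 0, 0], [0.049, -0.019, 0, 0, 0], [0.049, -0.019, -0.02, 0, 0]]

```text
clock: 19.73
eef_pos: [0.6583, -0.0766, 0.0917]
tool_rot: [0.774, 0.634, 0.001, 0.0]
ft_force: [-0.5, -0.5, -2.4]
grip_width: 0.0349
grasp_force: 61.1
```

```bash
python3 - <<'E'
from crop import *
o=monitor.get_obs();print(o["eef_pos"],o["tool_rot"],o["grip_width"])
c=cam("top");s=cam("side")
panels(c["color"],[(285,125),(0,0),(0,0),(0,0)],"pics/a.png")
panels(s["color"],[(290,195),(0,0),(0,0),(0,0)],"pics/b.png")
cv2.imwrite("pics/m6.png",np.hstack([cv2.imread("pics/a.png")[:300,:400],cv2.imread("pics/b.png")[:300,:400]]))
E
```

```text
[ 0.65829926 -0.0766473   0.09166171] [7.73540261e-01 6.33746806e-01 5.15916886e-04 4.29873243e-04] 0.03493346886386726
```

View pics/m6.png

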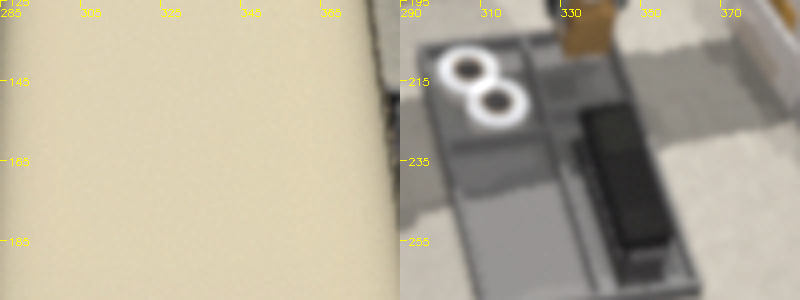

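The stapler sits upright in the long compartment, side (345,240). The carton hangs over the small one, so lower it.

Emit:
move_arm:
  moves:
    - [[0, 0, -0.035, 0, 0], [0, 0, -0.055, 0, 0], [0, 0, -0.063, 0, 0], [0, 0, -0.065, 0, 0], [0, 0, -0.066, 0, 0]]

```text
clock: 20.45
eef_pos: [0.6584, -0.0764, 0.0268]
tool_rot: [0.773, 0.634, 0.001, 0.001]
ft_force: [-0.4, 0.2, -2.0]
grip_width: 0.035
grasp_force: 61.1
```

Emit:
move_arm:
  moves:
    - [[0, 0, -0.002, 0, 0], [0, 0, -0.002, 0, 0]]

```text
clock: 20.7
eef_pos: [0.6585, -0.0765, 0.0266]
tool_rot: [0.773, 0.634, 0.001, 0.001]
ft_force: [-4.0, 1.8, 6.6]
grip_width: 0.0352
grasp_force: 62.0
```

Emit:
move_arm:
  moves:
    - [[0, 0, 0, 0, 65], [0, 0, 0, 0, 65], [0, 0, 0.05, 0, 65], [0, 0, 0.11, 0, 65], [-0.05, 0.03, 0.14, 5, 65]]

```text
clock: 21.32
eef_pos: [0.615, -0.0493, 0.1662]
tool_rot: [0.745, 0.667, 0.004, 0.004]
ft_force: [0.6, 1.0, 0.4]
grip_width: 0.0554
grasp_force: 0.0
```

Emit:
move_arm:
  moves:
    - [[-0.184, 0.347, -0.02, 21.5, 100], [-0.184, 0.347, -0.02, 21.5, 100], [-0.184, 0.347, -0.02, 21.5, 100], [-0.184, 0.347, -0.02, 21.5, 100], [-0.184, 0.347, -0.02, 21.5, 100]]

```text
clock: 21.95
eef_pos: [0.463, 0.2296, 0.1464]
tool_rot: [0.608, 0.794, 0.001, 0.0]
ft_force: [0.4, 0.7, -0.1]
grip_width: 0.0852
grasp_force: 0.0
```

```bash
python3 - <<'E'
from crop import *
o=monitor.get_obs();print(o["eef_pos"],o["tool_rot"],o["grip_width"])
c=cam("top");s=cam("side")
panels(c["color"],[(285,125),(0,0),(0,0),(0,0)],"pics/a.png")
panels(s["color"],[(195,120),(0,0),(0,0),(0,0)],"pics/b.png")
cv2.imwrite("pics/m7.png",np.hstack([cv2.imread("pics/a.png")[:300,:400],cv2.imread("pics/b.png")[:300,:400]]))
E
```

```text
[0.46296022 0.22957315 0.14643095] [6.07679798e-01 7.94181869e-01 5.87414303e-04 2.77561811e-04] 0.08521402473482138
```

View pics/m7.png

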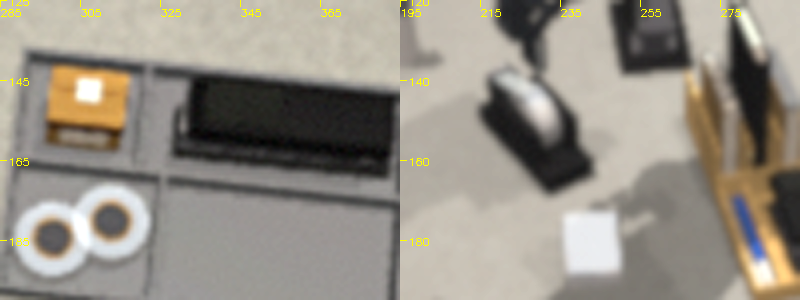

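```bash
python3 - <<'E'
from h import *
s=cam("side");c=cam("top");P=np.load("poses.npz")["di"];C,S=np.cos(P[2]),np.sin(P[2])
L=lambda cc,u,z:(np.array([[C,S],[-S,C]])@(at(cc,*u,z)-P[:2])*1000).round(0)
for u in((233.8,168),(243,161.2),(215,148)): print(L(s,u,0.0))
# top overlay (2x, offset 250,250): right end corners (118,232),(125,268); left (15,265),(22,290)
for u in((118,232),(125,268),(15,265),(22,290)): print(L(c,((u[0]+250)/2,(u[1]+250)/2),0.005))
E
```

```text
[-57.  14.]
[-47. -32.]
[71. 15.]
[-64. -21.]
[-59.  24.]
[ 66. -25.]
[66.  7.]
```

The carton is in its compartment, top (307,150). The dispenser's corners agree with the fit within about 5 mm, so grasp it.

Emit:
move_arm:
  moves:
    - [[-0.022, 0.04, 0, 0, 100], [-0.039, 0.07, -0.01, 0, 100], [-0.039, 0.07, -0.05, 0, 100], [-0.039, 0.07, -0.1, 0, 100], [-0.039, 0.07, -0.124, 0, 100]]

```text
clock: 22.78
eef_pos: [0.4245, 0.2955, 0.0196]
tool_rot: [0.609, 0.793, -0.002, -0.0]
ft_force: [0.0, -0.6, -0.5]
grip_width: 0.0851
grasp_force: 0.0
```

Emit:
move_arm:
  moves:
    - [[0, 0, 0, 0, 0], [0, 0, 0, 0, 0], [0, 0, 0, 0, 0], [0, 0, 0, 0, 0]]

```text
clock: 23.28
eef_pos: [0.4263, 0.2982, 0.0237]
tool_rot: [0.608, 0.794, 0.001, 0.001]
ft_force: [1.5, -1.4, 2.8]
grip_width: 0.0492
grasp_force: 63.4
```

Emit:
move_arm:
  moves:
    - [[0, 0, 0.05, 0, 0], [0, 0, 0.1, 0, 0], [0.015, -0.057, 0.1, -10, 0], [0.03, -0.115, 0.1, -20, 0], [0.045, -0.172, 0.1, -26.4, 0]]

```text
clock: 23.9
eef_pos: [0.4694, 0.1245, 0.1223]
tool_rot: [0.774, 0.634, -0.0, -0.0]
ft_force: [1.6, 0.3, -3.8]
grip_width: 0.0491
grasp_force: 64.6
```

Emit:
move_arm:
  moves:
    - [[0.084, -0.32, 0, 0, 0], [0.084, -0.32, 0, 0, 0], [0.084, -0.32, 0, 0, 0], [0.084, -0.32, 0, 0, 0], [0.084, -0.32, 0, 0, 0]]

```text
clock: 24.52
eef_pos: [0.5489, -0.1779, 0.122]
tool_rot: [0.773, 0.635, 0.0, -0.001]
ft_force: [1.2, -0.2, -3.9]
grip_width: 0.0492
grasp_force: 64.6
```

Emit:
move_arm:
  moves:
    - [[0.001, -0.01, 0, 0, 0], [0.001, -0.01, 0, 0, 0]]

```text
clock: 24.78
eef_pos: [0.5492, -0.1867, 0.1215]
tool_rot: [0.773, 0.634, -0.0, -0.001]
ft_force: [-0.2, 0.3, -4.0]
grip_width: 0.0491
grasp_force: 64.6
```

```bash
python3 - <<'E'
from crop import *
o=monitor.get_obs();print(o["eef_pos"],o["tool_rot"],o["grip_width"])
c=cam("top");s=cam("side")
panels(c["color"],[(300,135),(0,0),(0,0),(0,0)],"pics/a.png")
panels(s["color"],[(285,205),(0,0),(0,0),(0,0)],"pics/b.png")
cv2.imwrite("pics/m8.png",np.hstack([cv2.imread("pics/a.png")[:300,:400],cv2.imread("pics/b.png")[:300,:400]]))
E
```

```text
[ 0.54923698 -0.18670424  0.1214582 ] [ 7.73416090e-01  6.33897798e-01 -2.72919243e-04 -1.02852200e-03] 0.049112359180223907
```

View pics/m8.png

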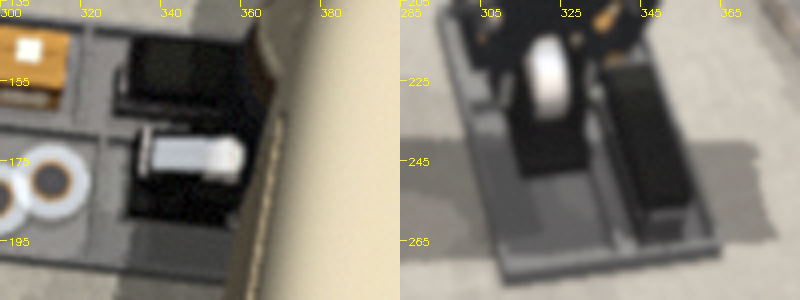

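```bash
python3 - <<'E'
from h import *
c=cam("top");s=cam("side");P=np.load("poses.npz")["tray"];C,S=np.cos(P[2]),np.sin(P[2])
L=lambda w:(np.array([[C,S],[-S,C]])@(w-P[:2])*1000).round(1)
for cc,u in((s,(315.5,249.5)),(s,(332.5,247)),(c,(331.8,188.8))): print(L(at(cc,*u,.099)))
o=monitor.get_obs()["eef_pos"]; print("tcp",o,L(o[:2]))
E
```

```text
[-96.9  66.5]
[-96.1  18.6]
[16.9 67. ]
tcp [ 0.54972131 -0.18461132  0.12212419] [-43.5  43.2]
```

Emit:
move_arm:
  moves:
    - [[0.005, -0.009, -0.02, 0, 0], [0.005, -0.009, -0.06, 0, 0], [0.005, -0.009, -0.083, 0, 0], [0.005, -0.009, -0.092, 0, 0], [0.005, -0.009, -0.092, 0, 0]]

```text
clock: 25.6
eef_pos: [0.555, -0.1951, 0.0296]
tool_rot: [0.773, 0.635, -0.0, -0.0]
ft_force: [0.3, 0.3, -3.0]
grip_width: 0.0494
grasp_force: 64.7
```

Emit:
move_arm:
  moves:
    - [[0, 0, -0.003, 0, 0], [0, 0, -0.003, 0, 0]]

```text
clock: 25.85
eef_pos: [0.5559, -0.1956, 0.0277]
tool_rot: [0.773, 0.635, 0.0, 0.001]
ft_force: [0.2, 0.2, -2.9]
grip_width: 0.0491
grasp_force: 64.8
```

Emit:
move_arm:
  moves:
    - [[0, 0, -0.002, 0, 0], [0, 0, -0.002, 0, 0]]

```text
clock: 26.1
eef_pos: [0.5559, -0.1956, 0.0277]
tool_rot: [0.773, 0.635, 0.001, 0.001]
ft_force: [-2.1, 1.5, 8.1]
grip_width: 0.0494
grasp_force: 66.1
```

Contact. Open and retreat, then take a final look.

Emit:
move_arm:
  moves:
    - [[0, 0, 0, 0, 75], [0, 0, 0, 0, 75], [0, 0, 0.05, 0, 75], [0, 0, 0.11, 0, 75], [-0.04, 0, 0.15, 0, 75]]

```text
clock: 26.72
eef_pos: [0.518, -0.196, 0.1781]
tool_rot: [0.772, 0.635, 0.002, 0.003]
ft_force: [-0.3, -0.1, 1.7]
grip_width: 0.0639
grasp_force: 0.0
```

Emit:
move_arm:
  moves:
    - [[-0.2, 0.18, 0.03, 0, 75], [-0.2, 0.18, 0.03, 0, 75], [-0.2, 0.18, 0.03, 0, 75], [-0.2, 0.18, 0.03, 0, 75], [-0.2, 0.18, 0.03, 0, 75]]

```text
clock: 27.35
eef_pos: [0.3126, -0.014, 0.2055]
tool_rot: [0.772, 0.635, 0.0, 0.0]
ft_force: [0.3, -0.5, 1.2]
grip_width: 0.0638
grasp_force: 0.0
```

```bash
python3 - <<'E'
from h import *
c=cam("top");s=cam("side")
a=cv2.resize(c["color"][125:215,150:400,::-1],(800,288),interpolation=cv2.INTER_CUBIC)
b=cv2.resize(s["color"][110:290,210:410,::-1],(344,310),interpolation=cv2.INTER_CUBIC)
im=np.zeros((600,800,3),np.uint8); im[:288]=a; im[290:,:344]=b
cv2.imwrite("pics/final.png",np.clip(im*1.5,0,255).astype(np.uint8))
E
```

```text
(no output)
```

View pics/final.png

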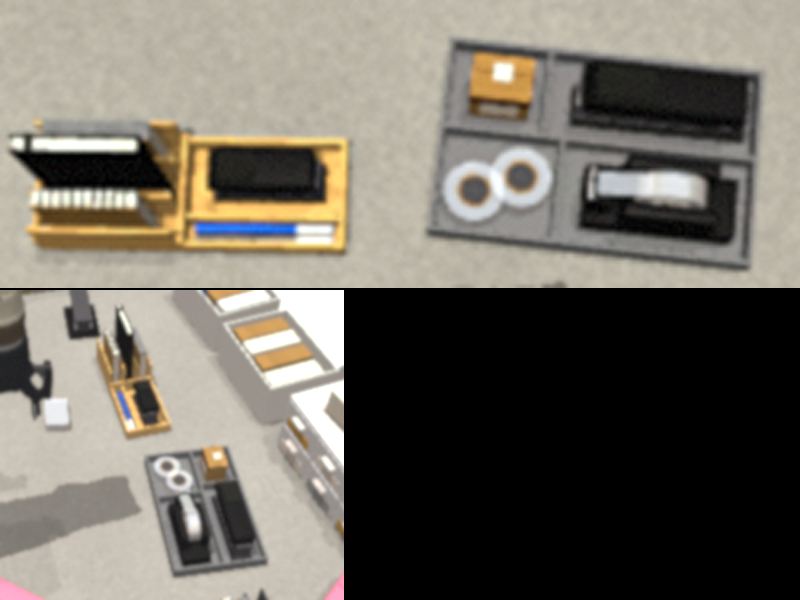

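The final view shows all five items upright in their compartments: mini stapler (265,172), notebook (90,155), carton (502,85), stapler (660,97) and dispenser (655,195). Hand it in.

```bash
python3 -c "
from workcell import job
print(job.job_done())"
```

```text
the job is handed in; nothing more can be done
None
```

I made up both desk sets in the order asked and handed the job in at about 27 s of robot time; the last pictures show all five items upright in their compartments and both pads still standing.

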